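# Zero a step attenuator's index lever and click it up to notch five

### The job

Set the step attenuator on the bench to its fifth step. First push its thumb lever back (to the left as the robot sees it) to the zero end and press it firmly against the zero stop pin, with a push of about 12 N at the tab, for one second, without ramming the pin; then click the lever the other way one notch at a time, pausing at least half a second in every notch, until it rests in the fifth notch, without ever running past that notch. Leave the lever alone there and do not disturb the things lying around the box.

Things in the scene. Friction and masses are not known exactly. Their poses are not given: they have to be found in the camera images.
- selector: step attenuator: grey bench box 270 (x) x 220 (y) x 60 mm high, fixed to the bench, two round sockets on its front. Origin: centre of its underside; x to its back, away from the sockets, y to its left seen from the robot, z up. On its top a lever swings level; its tail clicks over an arc of 9 small teeth at the back; white ticks in front mark the notches, double length at notches 0 and 5.
- pivot (a point): the lever's upright turning axis, at the height of the box's top (selector frame -10, 0, 60 mm).
- thumb_tab (a point): centre of the top face of the thumb tab: a black upright block at the lever's free end, 12 mm thick across the lever, 24 mm along it, reaching from 78 to 122 mm above the bench, centred 80 mm from the pivot. Site axes: x from tab to pivot, y across the lever toward the zero side, z up.
- lever: the whole lever: flat level steel bar 16 mm wide, 221 mm long, its top 80 mm above the bench, with the tab. Origin on the pivot axis at the box's top; -x points along the lever to the tab, which lies toward the box's front. At the start it rests in notch 1, 2 or 3. To leave a notch takes 4 to 9 N sideways at the tab; this dwindles to nothing within 3 mm, then it snaps into the next notch.
- notch_zero (a point): where the tab's top centre is when the lever rests in notch 0, the leftmost (+y) of nine sprung notches 0 to 8, 0.07 rad apart about the pivot (5.6 mm at the tab), numbers growing toward -y. Tab y in the selector frame in notches 0 to 8, mm: 22.1, 16.7, 11.2, 5.6, 0.0, -5.6, -11.2, -16.7, -22.1.
- zero_stop: rigid dark steel pin, 10 mm in diameter, 22 mm high, on the box's top. Origin: centre of its foot. A brass set screw in the side of the lever bar, 60 mm from the pivot, meets it when the tab is 0.5 to 14 mm past notch 0 (the screw is set differently each time); from notch 0 to there the lever swings freely. The pin feels 1.33 times the push at the tab; above 20 N damages it.
- screwdriver: bystander: loose screwdriver lying on the bench beside the box.
- spool: bystander: loose metal spool, 54 mm in diameter, 40 mm high, standing on the bench.
- flux_jar: bystander: loose small amber glass jar with a black lid, 44 mm in diameter, 50 mm high.

How it is judged:
By the outcome, as a careful person would: the job done as asked, in the order asked, and still so for the second after the job is handed in, with the robot touching nothing.
It also fails if it takes over 72 s, if anything falls off the work surface, if the arm or the gripper's body presses on something with over 40 N, if the wrist force passes 120 N, or if a joint passes its speed limit or range.

### The arm

A 7-joint arm with a two-finger parallel gripper is mounted at the origin on the work surface. World frame = base frame: x ahead of the robot, y to its left, z up, the work surface at z = 0. Lengths are in m, angles in rad, forces in N, time in s.
With the tool pointing down it reaches from about 0.4 to 0.85 m from the base axis. Payload 6.9 kg.
Tool frame: the origin (TCP) lies midway between the tips of the shut fingers; the grasp point (between the pads) lies 19 mm behind it; z points along the fingers, x is the direction in which the jaws open and shut, and the axes are right-handed (so a half turn about z gives the same grasp; the last joint's range is limited). The gripper opens to 85 mm and grips with 20 to 120 N. Pads are 22 mm wide; open, the fingers measure 114 mm over their backs; the gripper's body (76 mm by 85 mm) begins 54 mm behind the grasp point. The pads swing forward as they close: fully open they stand 13 mm farther back than shut.
Start: joints at [-1.077, 0.507, -0.238, 1.5, 0.126, 1.149, -0.155], TCP at [0.237, 0.578, 0.231] pointing down, gripper open.
Joint ranges: [-3.08, 3.08], [-0.24, 2.05], [-1.43, 1.35], [0, 2.5], [-1.52, 4.66], [0.17, 1.96], [-2.89, 2.89]. Speed limits (rad/s): [2.39, 2.39, 3.14, 3.14, 3.14, 3.14, 3.14].

### API

Orientations are given as a 3x3 rotation matrix whose columns are the frame's x, y, z axes.
In Python, from workcell import move_to, move_l, movej, gripper_to, hold, ik, observe, snapshot, IKError, job_done gives the robot as it stands. Calls block until the motion is done:
- move_to(position, orientation): joint-space move of the TCP to a pose.
- move_l(position, rot=None, feed=0.15): straight line of the TCP; rot=None keeps the orientation; feed is the mean speed in m/s.
- movej(angles): joint-space move.
- gripper_to(opening): finger opening in m; the grip force is fixed at half the most; returns when the fingers have stopped.
- hold(seconds).
- ik(position, orientation): joint angles nearest the present ones, or None.
- observe(): the state.
- snapshot(name): name is "scene" or "top"; returns a dict with "image" (420x560x3 uint8, blue, green, red), "z_map" (420x560 float32, m along the optical axis (not along the pixel's ray), 0 where there is no reading), "K" (3x3 intrinsics, pixels), "distortion" ([k1, k2, p1, p2, k3] as OpenCV has them; the pictures are not rectified), "rvec" (rotation vector, rad) and "tvec" (3), from world to camera coordinates, as OpenCV has them. Camera axes: x right, y down, z forward; pixel columns grow to the right and rows downward; lengths in m; the calibration is good to about 2 mm. A picture is of the moment at which its call begins.
A pose or a line that the arm cannot do raises IKError and nothing moves.
- job_done(): hands the job in, once; it reports no verdict.
The state is a dict: "clock": time; "joint_pos": joint angles; "qd": joint speeds; "joint_efforts": joint torques, N m; "ee_pos": TCP position; "tcp_rot": TCP orientation; "contact_force": force on the tool from outside, world axes, zero at the start; "ft_torque": the same for the moment, N m; "width": finger opening in m.
Only numpy, scipy, OpenCV 4.12 (cv2) and the standard library are available. Lean on these libraries where they do the work, as an engineer would, in place of code of your own. Each camera call takes 0.05 s, during which the arm holds its last target.

## Working session

There is one attempt and no reset: what is moved stays moved. The work goes in short steps, each a Python script; the robot and the scene stay as the last script left them, time stands still between calls to the robot, and variables do not carry over. Pictures are saved under pics/ and viewed, and the job is handed in when it is done.

```bash
ls -la; mkdir -p pics; python3 - <<'E'
from workcell import *
import cv2
o=observe()
for k,v in o.items(): print(k,v)
for n in("scene","top"):
    s=snapshot(n); cv2.imwrite(f"pics/{n}0.png",s["image"]); print(s["K"],s["distortion"],s["rvec"],s["tvec"])
    import numpy as np; np.savez(f"{n}0.npz",**s)
E
```

```text
total 12
drwxr-xr-x  3 agent agent 4096 Dec  6 21:34 .
drwxr-xr-x 23 root  root  4096 Dec  6 21:34 ..
drwxr-xr-x  2 agent agent 4096 Dec  6 21:34 pics
clock 0.0
joint_pos [-1.07652368  0.50833943 -0.23749923  1.50110032  0.1256925   1.14888744
 -0.15481008]
qd [ 2.54259307e-04 -3.40352952e-04 -3.08004910e-05  4.01444762e-05
  4.20208596e-04  2.73450202e-03  4.85902213e-05]
joint_efforts [ 2.36708274e-04 -6.20597792e+01 -2.18675002e+00 -2.49672425e+01
  1.27377399e-02  1.17117373e-02 -4.48967728e-05]
ee_pos [0.23680738 0.5778794  0.230439  ]
tcp_rot [[ 3.79072662e-01  9.25366694e-01 -6.31085167e-04]
 [ 9.25365259e-01 -3.79073186e-01 -1.63004350e-03]
 [-1.74761543e-03  3.39206394e-05 -9.99998472e-01]]
contact_force [ 0.13660797  0.10983374 -1.19159614]
ft_torque [-0.01027295 -0.03374703 -0.01052952]
width 0.08544306662962373
[[449.62438522   0.         272.03946602]
 [  0.         449.62438522 210.31505076]
 [  0.           0.           1.        ]] [0.01880186 0.         0.         0.         0.        ] [ 2.22905579  1.51007073 -0.37360351] [-0.27652458 -0.44627937  1.27374918]
[[382.42638008   0.         275.27415131]
 [  0.         382.42638008 214.5604622 ]
 [  0.           0.           1.        ]] [-0.08284196  0.          0.          0.          0.        ] [ 2.15239794 -2.07515226  0.20911001] [0.0441035  0.60809239 0.92282593]
```

View pics/scene0.png

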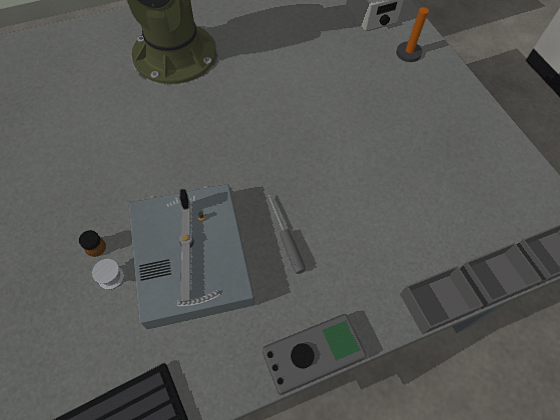

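View pics/top0.png

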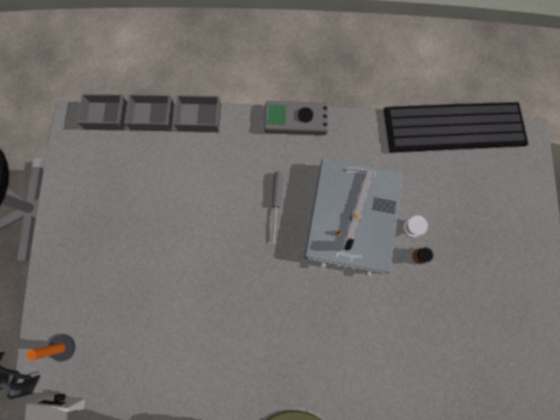

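The scene view shows the lever pointing to the robot, with the tab at about (184,198) and the pivot at (185,238). In the top view the tab is at about (350,243) and the pivot at (355,216). The screwdriver is left of the box; the jar and spool are to its right. I'll zoom in and measure.

```bash
cat > h.py <<'E'
import numpy as np,cv2
def cam(s):
    R=cv2.Rodrigues(np.asarray(s["rvec"],float))[0]; t=np.asarray(s["tvec"],float).ravel(); return R,t
def ray(s,px,z):
    R,t=cam(s); p=np.asarray(px,np.float64).reshape(-1,1,2)
    u=cv2.undistortPoints(p,s["K"],np.asarray(s["distortion"])).reshape(-1,2)
    d=np.c_[u,np.ones(len(u))]@R; c=-R.T@t
    return c+d*((z-c[2])/d[:,2])[:,None]
def cloud(s):
    h,w=s["z_map"].shape; R,t=cam(s)
    g=np.stack(np.meshgrid(np.arange(w),np.arange(h)),-1).reshape(-1,1,2).astype(float)
    u=cv2.undistortPoints(g,s["K"],np.asarray(s["distortion"])).reshape(-1,2)
    z=s["z_map"].reshape(-1,1)
    return ((np.c_[u,np.ones(len(u))]*z-t)@R).reshape(h,w,3)
def proj(s,P): return cv2.projectPoints(np.asarray(P,float).reshape(-1,1,3),s["rvec"],s["tvec"],s["K"],np.asarray(s["distortion"]))[0].reshape(-1,2)
E
python3 - <<'E'
from h import *
for n,(a,b,c,d) in dict(scene=(110,170,270,330),top=(270,150,440,285)).items():
    s=dict(np.load(n+"0.npz")); im=s["image"]
    P=cloud(s)
    m=((abs(P[...,2]-0.06)<0.006)&(P[...,0]>.4)&(s["z_map"]>0)).astype(np.uint8)
    roi=np.zeros_like(m);roi[b:d,a:c]=1;m&=roi
    m=cv2.morphologyEx(m,cv2.MORPH_CLOSE,np.ones((15,15)))
    ct=max(cv2.findContours(m,cv2.RETR_EXTERNAL,cv2.CHAIN_APPROX_NONE)[0],key=cv2.contourArea)
    W=ray(s,ct.reshape(-1,2),.06)
    r=cv2.minAreaRect((W[:,:2]*1000).astype(np.float32)); print(n,r)
    # tab: high points
    q=(P[...,2]>.10)&(P[...,2]<.14)&(roi>0)&(s["z_map"]>0)
    print("tab pts",q.sum(),P[q].mean(0),P[q].min(0),P[q].max(0)); ys,xs=np.where(q);print(xs.mean(),ys.mean())
    cr=cv2.resize(im[b:d,a:c],None,fx=4 if n=="top" else 3.7,fy=4 if n=="top" else 3.7,interpolation=cv2.INTER_CUBIC)
    cv2.imwrite(f"pics/{n}1.png",cv2.convertScaleAbs(cr,alpha=1.5)); print(cr.shape)
E
```

```text
scene ((621.9155883789062, -139.00990295410156), (219.8234405517578, 269.87091064453125), 81.26020050048828)
tab pts 103 [ 0.53592796 -0.11537601  0.11513609] [ 0.521744   -0.12374823  0.10018473] [ 0.54544274 -0.1069344   0.12357588]
182.50485436893203 196.37864077669903
(592, 592, 3)
top ((616.1453857421875, -140.4716339111328), (219.19964599609375, 272.57525634765625), 81.27473449707031)
tab pts 60 [ 0.53054739 -0.11437022  0.11698783] [ 0.51826277 -0.12284728  0.10017991] [ 0.5448235 -0.1083696  0.1236572]
349.46666666666664 243.48333333333332
(540, 680, 3)
```

View pics/scene1.png

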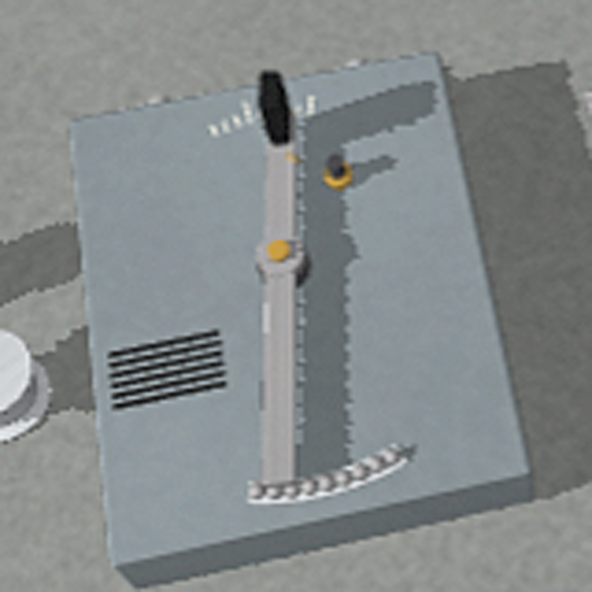

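View pics/top1.png

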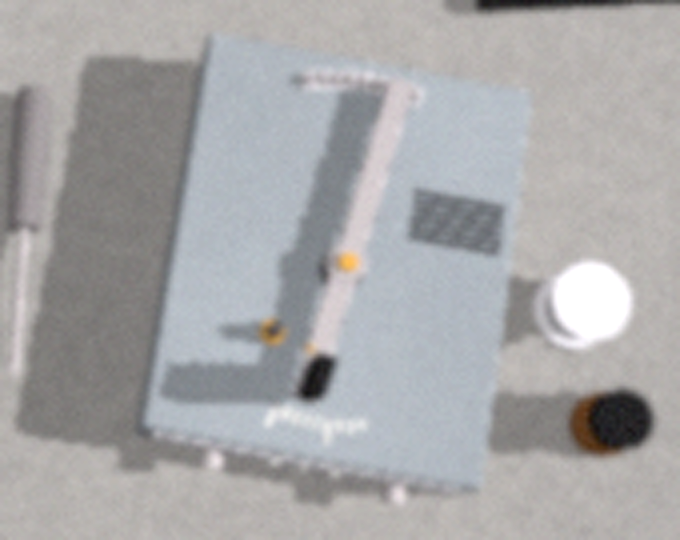

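Box yaw is about -8.7° and the tab is about 10-13 mm left of the box axis, so the lever looks to be in notch 2. Before moving I'll refine the tab and pivot across both views.

```bash
python3 - <<'E'
from h import *
S={n:dict(np.load(n+"0.npz")) for n in("scene","top")}
psi=np.radians(-8.74); R=np.array([[np.cos(psi),-np.sin(psi)],[np.sin(psi),np.cos(psi)]])
C={}
for n,s in S.items():
    P=cloud(s); q=(abs(P[...,2]-.122)<.003)&(s["z_map"]>0)&(abs(P[...,0]-.53)<.03)&(abs(P[...,1]+.115)<.03)
    ys,xs=np.where(q); px=np.array([[xs.mean(),ys.mean()]]); t=ray(s,px,.122)[0]
    # bar: points with z ~ .08
    b=(abs(P[...,2]-.08)<.004)&(s["z_map"]>0)&(abs(P[...,0]-.62)<.15)&(abs(P[...,1]+.14)<.06)
    yb,xb=np.where(b); B=ray(s,np.c_[xb,yb],.08)[:,:2]
    v=cv2.fitLine(B.astype(np.float32),cv2.DIST_HUBER,0,1e-4,1e-4).ravel(); ang=np.arctan(v[1]/v[0])
    c={"scene":np.array([.6219,-.1390]),"top":np.array([.6161,-.1405])}[n]
    piv=c+R@[-.01,0]
    print(n,"tab",t,q.sum(),"box frame",R.T@(t[:2]-c)*1000,"bar n",b.sum(),"lever angle vs box",-(ang-psi),"notch",4-(-(ang-psi))/.07, "line y at pivot", (R.T@(v[2:]-piv))*1000, "pivot",piv, "tab-piv", np.linalg.norm(t[:2]-piv))
E
```

```text
scene tab [ 0.53485034 -0.11554404  0.122     ] 33 box frame [-89.60300079   9.95631454] bar n 753 lever angle vs box 0.1526317992538389 notch 1.8195457249451588 line y at pivot [40.26931431 -6.76476434] pivot [ 0.61201612 -0.13748049] tab-piv 0.08022322565693875
top tab [ 0.53077233 -0.11523873  0.122     ] 36 box frame [-88.17531584  12.00231924] bar n 464 lever angle vs box 0.162306109938043 notch 1.6813412865993858 line y at pivot [28.83125319 -2.03943025] pivot [ 0.60621612 -0.13898049] tab-piv 0.0790913122500389
```

Both views agree on notch 2. Next I'll go above the tab with the jaws straddling the lever.

```bash
cat >> h.py <<'E'
PIV=np.array([.6092,-.1380]); PSI=np.radians(-8.74)
def pose(a,z,r=.080,twist=0.,off=0.):
    """tool straddling lever at angle a (toward zero side, +); off = tangential offset m toward zero"""
    th=PSI-a; ex=np.array([np.cos(th),np.sin(th)]); ey=np.array([-ex[1],ex[0]])
    p=PIV-r*ex+off*ey
    t=th+twist; x=np.array([-np.sin(t),np.cos(t),0]); zz=np.array([0,0,-1.]); y=np.cross(zz,x)
    return [p[0],p[1],z],np.c_[x,y,zz]
def ft(o,a,b=0):
    th=PSI-a; return float((np.asarray(o["contact_force"])-b)[:2]@[-np.sin(th),np.cos(th)])
E
python3 - <<'E'
from h import *; from workcell import *
p,R=pose(.14,.20); move_to(p,R); print(observe()["clock"])
gripper_to(.026); o=observe(); print(o["clock"],o["width"],o["ee_pos"],o["contact_force"])
s=snapshot("scene");cv2.imwrite("pics/a.png",cv2.resize(s["image"][120:300,80:300],None,fx=3,fy=3))
t0=observe()["clock"]; move_l(pose(.142,.20)[0],feed=.02); print("small move",observe()["clock"]-t0)
for i in range(4): o=observe(); print(o["clock"],o["contact_force"],o["ft_torque"]); hold(.02)
print(o["ee_pos"],pose(.142,.2)[0])
E
```

```text
2.7667
3.3667 0.026068021644334086 [ 0.53258894 -0.11493585  0.1999832 ] [-0.28497809  0.79497395 -0.13553316]
small move 0.25
3.6667 [ 0.35492641 -0.45563118  0.33760011] [ 0.01877843  0.04457066 -0.02374094]
3.6833 [0.42433405 0.42430487 0.36580997] [ 0.02115447 -0.00302227  0.00754486]
3.7 [-0.3404093   0.33558977  0.4673204 ] [ 0.04171276  0.03299881 -0.01614629]
3.7167 [-0.65557788 -0.0826938  -0.11910638] [-0.02558364  0.01611475 -0.02028211]
[ 0.53263326 -0.11478471  0.19998881] [np.float64(0.5326451787469845), np.float64(-0.11477588875933359), 0.2]
```

View pics/a.png

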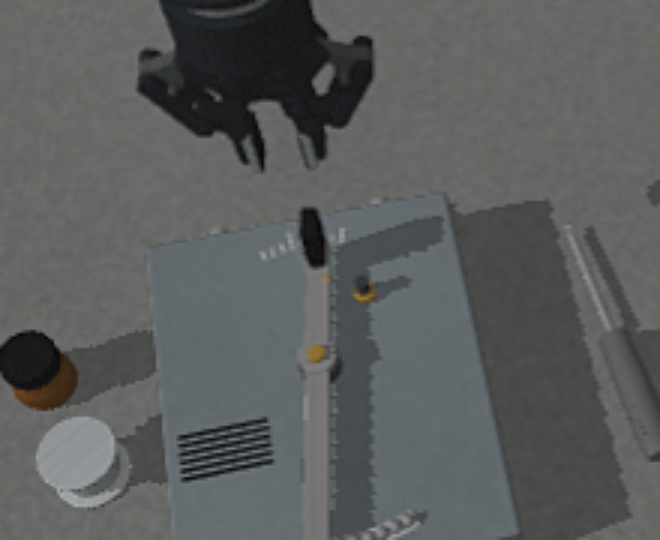

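The open fingers sit above the tab, which is at about (313,235) in the crop, and line up with it. Going down around it.

```bash
cat >> h.py <<'E'
from workcell import *
def rd(a,n=4,b=0):
    F=[];M=[]
    for i in range(n):
        o=observe(); F.append(o["contact_force"]); M.append(o["ft_torque"]); hold(.017)
    F=np.mean(F,0); M=np.mean(M,0); th=PSI-a
    ey=np.array([-np.sin(th),np.cos(th)]); ex=np.array([ey[1],-ey[0]])
    return float(F[:2]@ey), float(F[:2]@ex), F[2], M, o
E
python3 - <<'E'
from h import *
a=.14
for z in(.13,.114,.096):
    p,R=pose(a,z); move_l(p,R,feed=.08); f=rd(a); print(z,np.round(f[:3],2),f[3].round(3),f[4]["clock"])
    if abs(f[2])>4: break
s=snapshot("top");cv2.imwrite("pics/b.png",cv2.resize(s["image"][180:290,300:440],None,fx=5,fy=5))
s=snapshot("scene");cv2.imwrite("pics/c.png",cv2.resize(s["image"][150:270,120:260],None,fx=5,fy=5,interpolation=cv2.INTER_CUBIC))
E
```

```text
0.13 [-0.   -0.04  0.04] [ 0.008  0.011 -0.011] 4.8083
0.114 [0.25 0.05 0.11] [-0.003 -0.027  0.012] 5.225
0.096 [ 0.02 -0.08 -0.05] [ 0.006 -0.034  0.009] 5.6667
```

View pics/c.png

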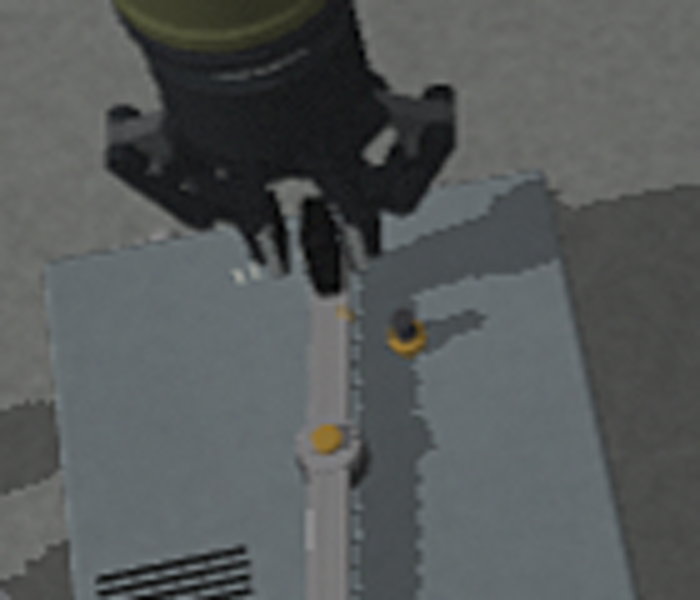

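The jaws straddle the tab cleanly, with the tab at (322,245) between the fingers. Starting the leftward push in 1 mm steps.

```bash
python3 - <<'E'
from h import *
a=.14; z=.096
# quick free approach 4.5mm
a+=.056; move_l(*pose(a,z),feed=.03)
log=[]
for i in range(11):
    a+=.0125; move_l(*pose(a,z),feed=.02); f=rd(a,3)
    print(round((a-.14)*80,1),np.round(f[:3],2),f[3].round(2),round(f[4]["clock"],2))
    if f[0]<-10: break
print(a)
s=snapshot("scene");cv2.imwrite("pics/d.png",cv2.resize(s["image"][150:270,120:260],None,fx=5,fy=5,interpolation=cv2.INTER_CUBIC))
E
```

```text
5.5 [-0.29 -0.34 -0.26] [ 0.    0.   -0.01] 6.37
6.5 [ 0.16 -0.6  -0.01] [ 0.03 -0.03 -0.01] 6.67
7.5 [-1.46  0.33  0.32] [-0.31  0.13  0.05] 6.97
8.5 [-5.64  1.04  0.4 ] [-1.05  0.3   0.06] 7.27
9.5 [-4.59  0.23  0.58] [-0.99  0.31  0.05] 7.57
10.5 [ 0.2   0.51 -0.26] [-0.    0.01 -0.01] 7.87
11.5 [-0.3  -0.33 -0.01] [-0.04 -0.    0.  ] 8.17
12.5 [-0.94  0.2   0.55] [-0.13  0.08  0.  ] 8.47
13.5 [-3.27  0.3   0.24] [-0.67  0.3   0.03] 8.77
14.5 [-3.76  0.21  0.43] [-0.66  0.29  0.02] 9.07
15.5 [-0.14  0.17 -0.03] [-0.   -0.01  0.01] 9.37
0.33350000000000013
```

View pics/d.png

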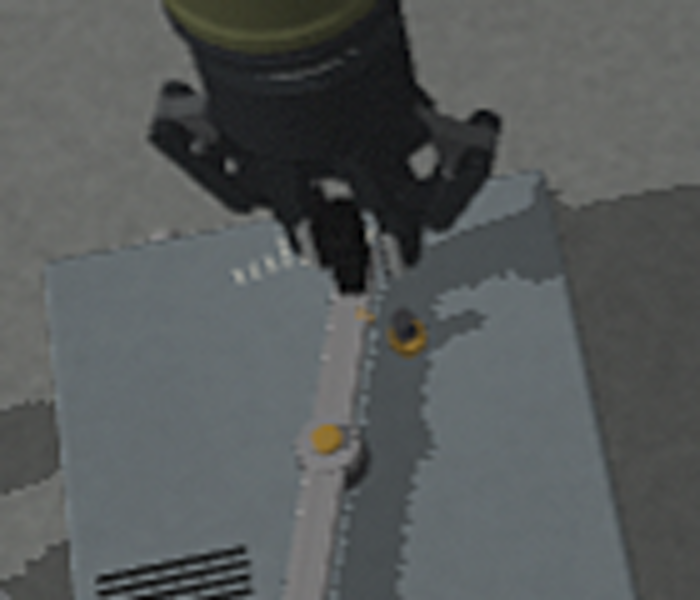

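Two clicks seen, at 10.5 and 15.5 mm, so the lever is now in notch 0. The moment shows contact at the pad's outer edge. I'll shift the tool inward 11 mm so that edge sits at r=80 mm, then creep to the pin.

```bash
python3 - <<'E'
from h import *
a=.3335; z=.096; r=.069
move_l(*pose(a,z,r),feed=.03)
f=rd(a,6); print("bias",np.round(f[:3],2),f[3].round(3))
hist=[];prev=f[0];K=None
for i in range(70):
    F=-f[0]
    st=.4e-3 if F<1.5 else .2e-3
    if F>6: st=.1e-3
    a+=st/.08; move_l(*pose(a,z,r),feed=.02); f=rd(a-.087,4)
    print(round((a-.14)*80,2),np.round(f[:2],2),f[3].round(2)[2],round(f[4]["clock"],2))
    if f[0]<-9.5: break
    if (a-.14)*80>36: break
print(a)
E
```

```text
bias [ 0.12 -0.23 -0.29] [-0.009 -0.002  0.012]
15.88 [-0.15  0.41] -0.0 10.35
16.28 [0.08 0.19] 0.01 10.67
16.68 [0.09 0.16] -0.02 10.98
17.08 [-0.17 -0.38] 0.0 11.3
17.48 [ 0.08 -0.35] 0.02 11.62
17.88 [ 0.21 -0.03] 0.0 11.93
18.28 [-0.08 -0.34] 0.0 12.25
18.68 [-0.29  0.01] 0.02 12.57
19.08 [-0.1   0.13] 0.0 12.88
19.48 [ 0.08 -0.24] -0.01 13.2
19.88 [-0.08  0.24] 0.0 13.52
20.28 [0.19 0.14] 0.01 13.83
20.68 [-0.05  0.21] 0.01 14.15
21.08 [-0.22 -0.36] 0.02 14.47
21.48 [-0.46 -0.31] -0.03 14.78
21.88 [-0.24  0.03] -0.0 15.1
22.28 [0.13 0.02] 0.01 15.42
22.68 [0.03 0.01] 0.02 15.73
23.08 [-0.43  0.09] -0.02 16.05
23.48 [ 0.36 -0.14] -0.02 16.37
23.88 [0.09 0.39] 0.02 16.68
24.28 [-0.34 -0.46] 0.0 17.0
24.68 [0.2  0.26] 0.01 17.32
25.08 [-0.01 -0.35] -0.0 17.63
25.48 [-0.26 -0.21] 0.02 17.95
25.88 [-0.12 -0.44] -0.0 18.27
26.28 [-0.13 -0.01] 0.01 18.58
26.68 [-0.09  0.38] -0.01 18.9
27.08 [0.22 0.21] 0.01 19.22
27.48 [-0.08 -0.36] -0.01 19.53
27.88 [-0.33  0.08] 0.01 19.85
28.28 [ 0.16 -0.22] -0.01 20.17
28.68 [-0.23 -0.01] 0.01 20.48
29.08 [-0.13 -0.36] 0.0 20.8
29.48 [ 0.1  -0.28]
[... 163 characters left out ...]
2.7
31.48 [-5.24  0.11] 0.05 23.02
31.68 [-5.71  0.34] 0.04 23.33
31.88 [-5.69  0.41] 0.07 23.65
32.08 [-6.73  0.23] 0.07 23.97
32.18 [-6.59  0.32] 0.08 24.28
32.28 [-6.5   0.03] 0.09 24.6
32.38 [-6.8   0.35] 0.09 24.92
32.48 [-7.5   0.31] 0.07 25.23
32.58 [-7.08  0.45] 0.1 25.55
32.68 [-7.33  0.41] 0.07 25.87
32.78 [-7.71  0.31] 0.08 26.18
32.88 [-7.91  0.57] 0.12 26.5
32.98 [-7.5   0.22] 0.14 26.82
33.08 [-8.01  0.52] 0.11 27.13
33.18 [-8.5   0.22] 0.1 27.45
33.28 [-8.54  0.39] 0.13 27.77
33.38 [-8.65  0.26] 0.13 28.08
33.48 [-9.02  0.29] 0.09 28.4
33.58 [-9.1   0.72] 0.11 28.72
33.68 [-9.41  0.89] 0.12 29.03
33.78 [-9.17  0.16] 0.1 29.35
33.88 [-10.1    0.05] 0.14 29.67
0.5634999999999994
```

The pin was met softly; slope is about 2.3 N/mm because the fingers give. Bringing it to 12 N, holding, then easing off.

```bash
python3 - <<'E'
from h import *
a=.5635; z=.096; r=.069
for i in range(5):
    f=rd(a-.087,8); print(round((a-.14)*80,2),np.round(f[:2],2),round(f[3][2],2),round(f[4]["clock"],2))
    e=12-(-f[0])
    if abs(e)<.35: break
    a+=np.clip(e/2.6,-.5,.7)*1e-3/.08; move_l(*pose(a,z,r),feed=.02)
for i in range(7): f=rd(a-.087,10); print("hold",round(f[0],2),round(f[4]["clock"],2),f[4]["width"])
# ease off: back to just off contact, then centre
a-=.001*5/.08; move_l(*pose(a,z,r),feed=.02); f=rd(a,4); print("released",round(f[0],2),f[4]["clock"],a)
s=snapshot("scene");cv2.imwrite("pics/e.png",cv2.resize(s["image"][150:270,120:260],None,fx=5,fy=5,interpolation=cv2.INTER_CUBIC))
E
```

```text
33.88 [-9.62  0.63] 0.14 29.8
34.58 [-10.84   0.52] 0.15 30.18
35.03 [-11.64   0.75] 0.15 30.57
35.16 [-12.06   0.75] 0.14 30.95
hold -12.21 31.12 0.02593945865955792
hold -12.36 31.28 0.025851066136011597
hold -12.23 31.45 0.02601469743560553
hold -12.52 31.62 0.026141270068139766
hold -12.27 31.78 0.026127225465365687
hold -12.11 31.95 0.02582948126084214
hold -12.34 32.12 0.026225485861593602
released -2.45 32.55 0.5170450871321943
```

View pics/e.png

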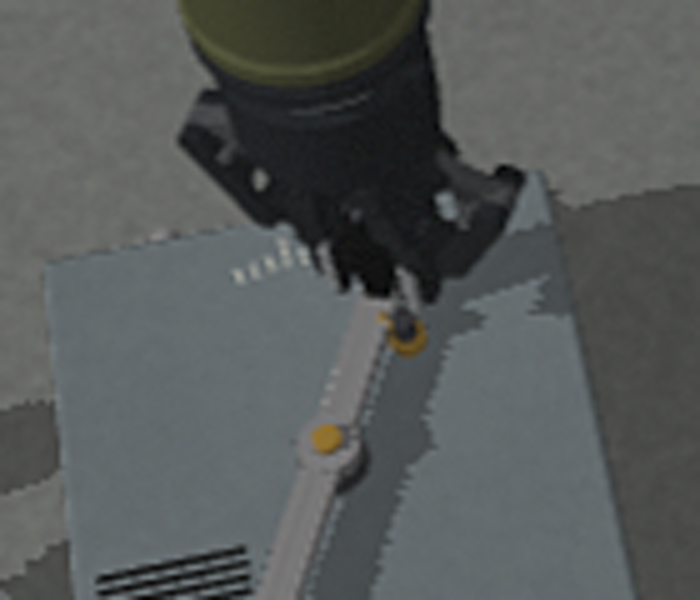

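The push held 12.1-12.5 N for 1.2 s, and the screw is against the pin at (400,322). Now I'll centre on the lever and bring it back to notch 0, then to 1.

```bash
cat >> h.py <<'E'
Z=.096
def drive(al,feed=.02,off=-.0065):
    move_l(*pose(al,Z,.08,0,off),feed=feed)
def click(al,first=0.,maxmm=7.5,st=.6):
    """push toward -y until one snap; returns al of finger"""
    d=0;pk=0
    if first: al-=first*1e-3/.08; d+=first; drive(al)
    while d<maxmm:
        f=rd(al,3); F=f[0]; pk=max(pk,F); print(round(al,4),round(d,1),round(F,2),round(f[3][2],2),round(f[4]["clock"],2))
        if pk>2.2 and F<.9: return al,True
        al-=st*1e-3/.08; d+=st; drive(al)
    return al,False
E
python3 - <<'E'
from h import *
drive(.434,.04,0.); f=rd(.434); print("centre",f[0],f[4]["clock"])
drive(.434,.02,-.005); print(rd(.434)[0])
al=.434
while al>.295: al-=.03; drive(al,.02)
f=rd(al,4); print("near 0",al,f[0],f[4]["clock"])
for i in range(12):
    if f[0]>1.0: break
    al-=.5e-3/.08; drive(al); f=rd(al,4); print(round(al,4),round(f[0],2))
al+=.5e-3/.08; drive(al); print("in 0, back off",al,rd(al)[0]); hold(.6); print(observe()["clock"])
s=snapshot("scene");cv2.imwrite("pics/f.png",cv2.resize(s["image"][150:270,120:260],None,fx=5,fy=5,interpolation=cv2.INTER_CUBIC))
E
```

```text
centre 0.2974075815356547 33.1333
-0.14376311294576494
near 0 0.2839999999999999 0.2414804889125832 35.075
0.2777 0.15
0.2715 0.51
0.2652 2.46
in 0, back off 0.27149999999999996 1.3519322342594073
36.9583
```

View pics/f.png

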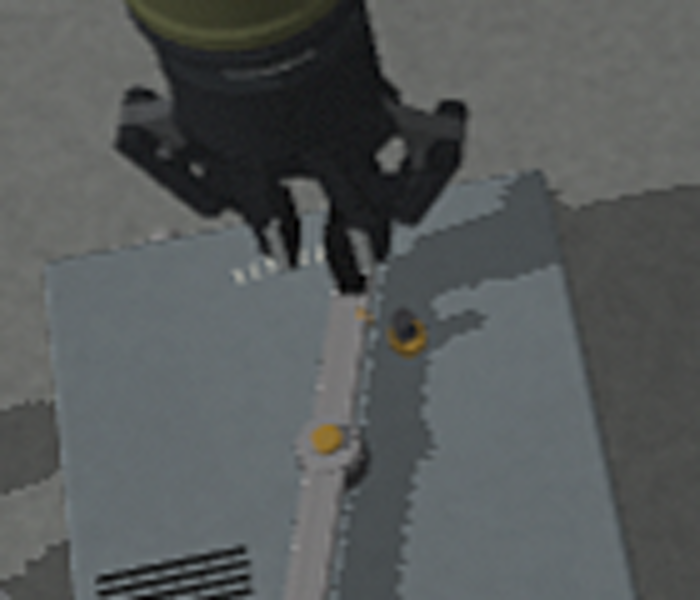

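The lever is back in notch 0: the tab base is at (348,290), as it was after the first two clicks. Clicking to notch 1.

```bash
python3 - <<'E'
from h import *
al,ok=click(.2715,first=.6,st=.5); print(al,ok); hold(.65); print(rd(al)[0],observe()["clock"])
E
```

```text
0.264 0.6 2.12 -0.02 37.29
0.2578 1.1 4.16 -0.08 37.59
0.2515 1.6 5.75 -0.04 37.89
0.2453 2.1 4.03 -0.05 38.19
0.239 2.6 0.14 -0.03 38.49
0.23900000000000005 True
-0.2967660752672233 39.225
```

```bash
python3 - <<'E'
from h import *
al=.239
for k in(2,3,4):
    al,ok=click(al,first=2.5,st=.5); hold(.65); print("notch",k,al,ok,rd(al)[0],observe()["clock"])
    if not ok: break
s=snapshot("scene");cv2.imwrite("pics/g.png",cv2.resize(s["image"][150:270,120:260],None,fx=5,fy=5,interpolation=cv2.INTER_CUBIC))
E
```

```text
0.2077 2.5 -0.22 -0.01 39.53
0.2015 3.0 0.3 -0.02 39.83
0.1952 3.5 2.18 -0.0 40.13
0.189 4.0 4.45 -0.06 40.43
0.1827 4.5 4.82 -0.07 40.73
0.1765 5.0 6.16 -0.09 41.03
0.1702 5.5 3.57 -0.02 41.33
0.164 6.0 0.16 0.03 41.63
notch 2 0.16399999999999995 True 0.16853865616503166 42.3667
0.1327 2.5 0.04 0.03 42.67
0.1265 3.0 0.92 -0.0 42.98
0.1202 3.5 3.27 -0.07 43.27
0.114 4.0 5.1 -0.08 43.58
0.1077 4.5 0.46 -0.04 43.88
notch 3 0.10774999999999993 True 0.027965771309961644 44.6083
0.0765 2.5 -0.34 -0.0 44.92
0.0702 3.0 -0.34 0.03 45.22
0.064 3.5 0.46 -0.0 45.52
0.0577 4.0 2.04 -0.03 45.82
0.0515 4.5 3.88 -0.07 46.12
0.0452 5.0 5.44 -0.07 46.42
0.039 5.5 6.76 -0.07 46.72
0.0327 6.0 4.74 -0.03 47.02
0.0265 6.5 -0.61 0.01 47.32
notch 4 0.026499999999999926 True 0.26599116574232295 48.05
```

View pics/g.png

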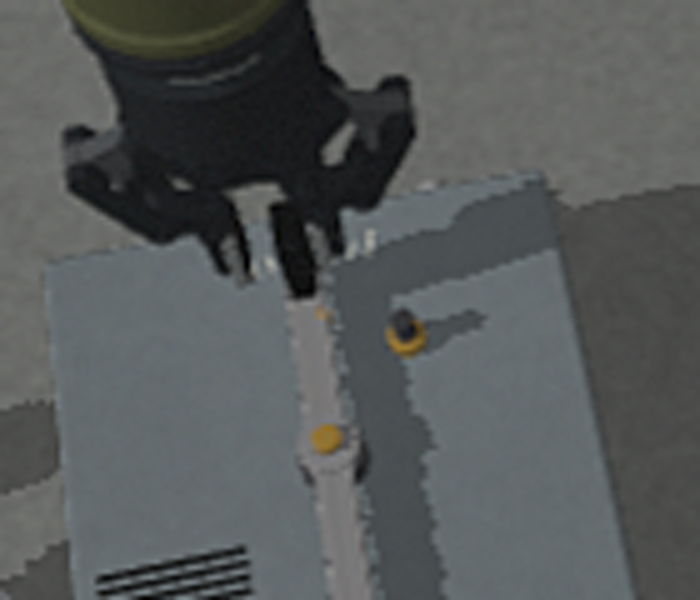

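The lever is parallel to the box's axis (tab base at (302,290)), which is notch 4, matching the contact points 0.07 rad apart. Last click, then centre and lift.

```bash
python3 - <<'E'
from h import *
al,ok=click(.0265,first=2.5,st=.5); hold(.65); print("notch5",al,ok,rd(al)[0],observe()["clock"])
if ok:
    drive(-.07,.02,0.0); f=rd(-.07); print("centred",np.round(f[:3],2))
    p,R=pose(-.07,.20); move_l(p,R,feed=.1); print(rd(-.07)[:3])
    p[0]-=.1; p[2]=.25; move_l(p,R,feed=.15); print(observe()["clock"])
    for n in("scene","top"):
        s=snapshot(n); np.savez(n+"1.npz",**s)
        b,d,a,c=(150,330,70,310) if n=="scene" else (150,290,260,440)
        cv2.imwrite(f"pics/z{n}.png",cv2.convertScaleAbs(cv2.resize(s["image"][b:d,a:c],None,fx=3.3,fy=3.3,interpolation=cv2.INTER_CUBIC),alpha=1.4))
        P=cloud(s); q=(abs(P[...,2]-.122)<.003)&(s["z_map"]>0)&(abs(P[...,0]-.53)<.03)&(abs(P[...,1]+.13)<.04)
        ys,xs=np.where(q); t=ray(s,[[xs.mean(),ys.mean()]],.122)[0]
        c0={"scene":np.array([.6219,-.1390]),"top":np.array([.6161,-.1405])}[n]
        Rb=np.array([[np.cos(PSI),-np.sin(PSI)],[np.sin(PSI),np.cos(PSI)]]); print(n,Rb.T@(t[:2]-c0)*1000,q.sum())
E
```

```text
-0.0048 2.5 0.15 0.02 48.41
-0.011 3.0 1.46 -0.03 48.71
-0.0173 3.5 3.47 -0.06 49.01
-0.0235 4.0 5.04 -0.06 49.31
-0.0297 4.5 0.36 -0.01 49.61
notch5 -0.02975 True 0.3894454920740814 50.3417
centred [-0.16  0.02  0.18]
(-0.235297241930864, -0.1434721186156122, np.float64(-0.2783401288208699))
52.875
scene [-90.99088511  -6.81349263] 45
top [-88.92954601  -4.16112426] 43
```

```bash
ls pics
```

```text
a.png
b.png
c.png
d.png
e.png
f.png
g.png
scene0.png
scene1.png
top0.png
top1.png
zscene.png
ztop.png
```

View pics/zscene.png

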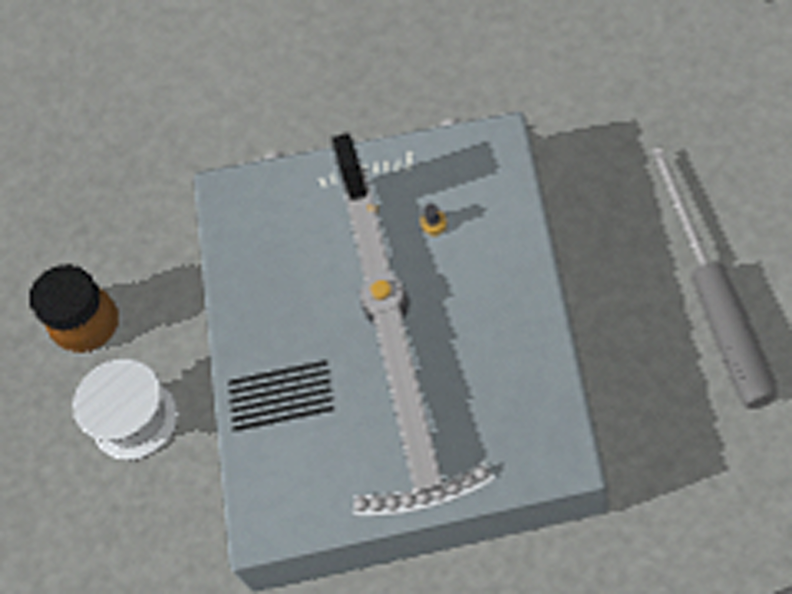

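View pics/ztop.png

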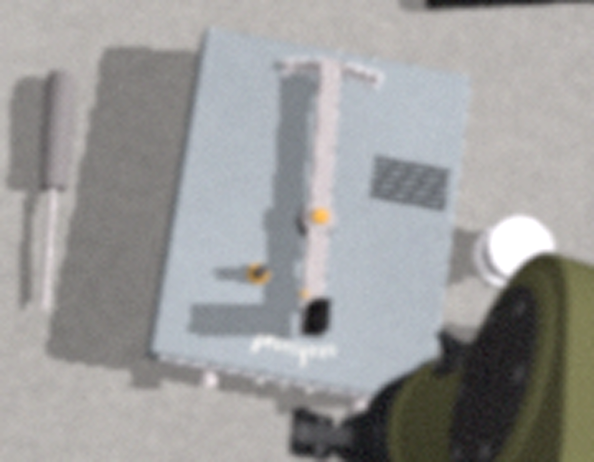

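The pictures put the tab at (350,165) in the scene crop, one notch right of the axis. Its y is -6.8 and -4.2 mm in the two views, and notch 5 is at -5.6. The jar, spool and screwdriver have not moved.

```bash
python3 -c "
from workcell import *
hold(.3); job_done(); print(observe()['clock'])"
```

```text
the job is handed in; nothing more can be done
the job is handed in; nothing more can be done
```

The attenuator lever is resting in the fifth notch and the job is handed in, at about 53 s on the robot's clock.

- **Zero push:** I straddled the tab with the jaws and pushed the lever from notch 2 past notch 0 to the pin. It met the pin gently in 0.4 mm steps, about 12 mm past notch 0. The push read 12.1–12.5 N for about 1.2 s, and my readings never went higher.
- **Clicking back:** I returned it to notch 0, then clicked 1, 2, 3, 4 and 5 one at a time. Each click showed a force peak of about 5–7 N and then a drop to near zero. I paused at least 0.6 s in every notch, and the lever never ran past the fifth.
- **Last checks:** The two cameras put the tab at y = -6.8 and -4.2 mm, and notch 5 is at -5.6 mm. They disagree by 2.6 mm, roughly the calibration error, but both are closest to notch 5. The click count and the contact points, about 0.07 rad apart, agree with that. The jar, spool and screwdriver look unmoved and the gripper is clear of everything. No check failed.

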